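# Latch the sliding lid of a consumables case

### The arm

A 6-joint arm with a two-finger parallel gripper is mounted at the origin on the work surface; the furniture and walls round the work are solid. World frame = base frame: x ahead of the robot, y to its left, z up, the work surface at z = 0. Lengths are in m, angles in rad, forces in N, time in s.
With the tool pointing down it reaches from about 0.3 to 0.875 m from the base axis. Payload 6.4 kg.
Tool frame: the origin (TCP) lies between the finger pads; the fingertips stand 8 mm ahead of it and the grasp point (between the pads) lies 11 mm behind it (ctrl.finger_overhang is the distance from the TCP to the fingertips, in m); z points along the fingers, y is the line along which they close (so a half turn about z gives the same grasp; the last joint's range is limited). The gripper opens to 85 mm and grips with 20 to 120 N. Pads are 22 mm wide; open, the fingers measure 114 mm over their backs; the gripper's body (76 mm by 85 mm) begins 54 mm behind the grasp point. The pads swing forward as they close: fully open they stand 13 mm farther back than shut.
Start: joints at [0.954, 0.181, 1.607, -0, 1.354, -0.206], TCP at [0.23, 0.527, 0.239] pointing down, gripper open.
Joint ranges: [-2.99, 2.99], [-0.89, 2.07], [0.3, 2.58], [-1.14, 4.28], [0, 2.63], [-3.12, 3.12]. Speed limits (rad/s): [2.57, 2.57, 3.01, 3.14, 3.14, 3.14].

### API

Orientations are given as a unit quaternion [w, x, y, z].
In Python, from bench import ctrl, camera gives the robot as it stands.
- The arm moves only by the shell command python3 -m pendant 'ROWS' [OPENING]. ROWS is JSON, a list of rows, each a list of 6 numbers: the shift along the world's x, y, z normalised to -1 to 1, where 1 is 200 mm, then the turn, a rotation vector about the world's x, y, z normalised to -1 to 1, where 1 is pi/2 rad. In form: [[dx, dy, dz, rx, ry, rz], ...]. A call has exactly 10 rows; each row shifts and turns the commanded pose from where the row before left it; what a row does not reach is not made up. A row lasts 1/8 s, in which the tool goes at most 62.5 mm and 10.7 degrees, less where a joint would pass 70% of its speed; a pose out of reach is approached as far as the arm can. A call with a number of a shift or a turn outside -1 to 1 is refused whole. A call with a gripper value outside its range is refused whole. OPENING is the opening, from -1 (shut) to 1 (fully open), set as the call begins (- or left out, the last holds). The fingers move at their own pace and stop on an object; the grip force is fixed at half the most. Time passes only in rows, so rows that do not move let the fingers close, or fill a call up. It gives the time, the measured TCP pose, the force, the opening and the grip force at its end, in the units of the state.
- ctrl.get_obs(): the state, without advancing time (a new reading comes with each control period).
- camera(name): name is "side" or "top"; returns a dict with "color" (420x560x3 uint8, blue, green, red), "fx", "fy", "cx", "cy" (pixels), "xyz" and "rotation" of the camera in the world. Camera axes: x right, y down, z forward; pixel columns grow to the right and rows downward; lengths in m; the calibration is good to about 2 mm. A picture is of the moment at which its call begins. There is no depth.
- ctrl.hand_in(): hands the job in; it is judged then, once.
The state is a dict: "time_s": time; "q": joint angles; "dq": joint speeds; "joint_efforts": joint torques, N m; "eef_pos": TCP position; "eef_rot": TCP orientation; "wrist_force": force on the tool from outside, world axes, zero at the start; "torque": the same for the moment, N m; "opening": opening from 0.0 (shut) to 1.0 (fully open); "grasp_force": force on a finger pad.
Only numpy, scipy, OpenCV 4.12 (cv2) and the standard library are available. Lean on these libraries where they do the work, as an engineer would, in place of code of your own. Each camera call takes 0.05 s, during which the arm holds its last target. There are 200 camera calls.

### The job

Shut and latch the grey consumables case: slide its lid up to the rubber seal, swing the latch's wire loop over so that its cross bar drops behind the hook on the lid, then press the latch lever all the way down, firmly home on its rubber buffer, so that it draws the lid tight and stays down by itself. Feel your way and do not force the lid or the lever, leave the loose things round the case where they are, and let go at the end.

Things in the scene. Friction and masses are not known exactly. Their poses are not given: they have to be found in the camera images.
- case: Grey painted sheet-steel case fixed to the table, 150 wide (its x) x 300 long (its y) x 58 mm high to the top of its deck. Origin: centre of its underside; z up. The fixed deck with the latch covers the -y half; the sliding lid covers the +y half and slides along y.
- lid (a joint): Opening of the aluminium sliding lid (8 mm plate, top 58 mm above the table), m, 0 to 0.030, towards the case's +y. Drags with 4 N, stays where left. From 3.5 to 6.5 mm on (differs each time) a rubber seal resists with about 6 N/mm and pushes it back: push it on to the seal with about 12 N. The loop reaches over the hook only with under 10 mm left. Over 30 N is forcing.
- rib (a point): Centre of the top of the black push rib that stands on the lid: 90 mm long (along the case's x), 8 mm thick (y), its top 88 mm above the table and 30 mm above the lid. Push it on its +y face towards the case's -y.
- lever (a joint): Angle of the flat steel lever, rad: 0 (give or take 0.06) = down along the deck pointing to the case's -y, on a rubber buffer set up to 3 mm higher or lower (11 N/mm); 1.57 upright; 1.75 back stop (leaning to the lid). Friction holds it anywhere. With the loop hooked it pulls the lid, passes dead centre at about 0.15, stays down. Seat it on the buffer with 12 to 25 N; over 30 N is forcing.
- lever_pivot (a point): The lever's hinge axis, on the case's centre line, 73 mm above the table.
- lever_tip (a point): Point on the upper face of the lever near its free end, 80 mm from the hinge axis and 7 mm above the line through it. Lever 22 mm wide, 5 mm thick, 97 mm long from the axis, last 15 mm bent upwards; it stands free between the loop's rails. This face looks up when the lever is down, to the case's +y when upright.
- loop (a joint): Angle of the wire loop relative to the lever, rad; loop minus lever = its height angle above the case's +y (0 level towards the lid, 1.57 standing up); 0 when latched. It is pivoted on the lever 16 mm from the hinge axis (towards the free end) and 2.5 mm below that line; 105 mm from there to the cross bar. Friction (0.06 N m) holds it anywhere.
- bar (a point): Centre of the loop's cross bar, a 5 mm round steel bar along the case's x between two 5 mm rails at x = -20.5 and +20.5 mm.
- grip_left (a point): Centre of the dark round grip on the -x end of the cross bar: 12 mm diameter, 22 mm long along the case's x, centred 35 mm from the bar's middle. Can be pinched across or pushed.
- grip_right (a point): The same grip on the +x end of the cross bar.
- keeper (a point): Where the bar's centre must lie in the hook on the lid: steel upright 24 mm wide (x), its flat face 2.5 mm to the -y side; from its top a lip reaches to 2 mm beyond this point in +y, from 3.5 to 7 mm above it; a floor lies 3 mm below and runs 20 mm to +y. The bar must pass down on the +y side of the lip, then back to -y under it.
- brass: Loose brass block 30x50x25 mm, a bystander. Origin under its centre.
- nozzle: Loose brass-coloured gas nozzle, 66 mm long, 23 mm thick, lying down, a bystander.
- pin: Loose steel table pin, 62 mm long, 26 mm head, lying down, a bystander.

How it is judged:
On the way, in this order (a step that is already met when the one before it is completed fails the run):
1. with the lever still raised, the loop's cross bar sits behind the hook, below its lip (value of joint lever above 0.5 rad and z of bar in the frame of keeper between -0.004 and 0.003 m and y of bar in the frame of keeper between -0.004 and 0.017 m), for 0.2 s.
2. the lever is pressed firmly home on its buffer, by at least 12 N (value of joint lever below 0.09 rad and (contact force between the fingers and lever_c0 above 12 N or contact force between the fingers and lever_c1 above 12 N)), for 0.1 s.
At the end, for the whole second after the job is handed in: The lever lies fully down (within 0.09 rad) and stays there, the lid is drawn to within 3 mm of fully shut, and the loop's cross bar sits in the hook under its lip (within 3 mm), all at rest and released (value of joint lever below 0.09 rad and value of joint lid below 0.003 m and y of bar in the frame of keeper between -0.003 and 0.003 m and z of bar in the frame of keeper between -0.004 and 0.003 m and linear speed of lid below 0.01 m/s); the robot touches nothing.
It fails at once if the lid or the lever is forced: pushed with more than 30 N (contact force between any of the fingers, the arm and lid above 30 N or contact force between any of the fingers, the arm and lever_c0 above 30 N or contact force between any of the fingers, the arm and lever_c1 above 30 N).
It fails at once if the brass block is pushed more than 2 cm away (distance of brass from where it was at the start of the episode above 0.02 m).
It fails at once if the gas nozzle is pushed more than 2 cm away (distance of nozzle from where it was at the start of the episode above 0.02 m).
It fails at once if the table pin is pushed more than 2 cm away (distance of pin from where it was at the start of the episode above 0.02 m).
It also fails if it takes over 72 s, if anything falls off the work surface, if the arm or the gripper's body presses on something with over 40 N, if the wrist force passes 120 N, or if a joint passes its speed limit or range.

## Working session

There is one attempt and no reset: what is moved stays moved. The work goes in short steps, Python scripts to look and compute and a shell command to move; the robot and the scene stay as the last step left them, time stands still between calls to the robot, and variables do not carry over. Pictures are saved under pics/ and viewed, at most 10 in all, crops included, and the job is handed in when it is done.

```bash
ls; mkdir -p pics; python3 - <<'E'
from bench import ctrl, camera
import cv2
print(ctrl.get_obs(), ctrl.finger_overhang)
for n in("side","top"):
    c=camera(n); cv2.imwrite(f"pics/{n}0.png",c["color"]); print(n,{k:v for k,v in c.items() if k!="color"})
E
```

```text
pics
{'time_s': 0.0, 'q': array([ 9.53660202e-01,  1.81511660e-01,  1.60802147e+00, -5.08919638e-06,
        1.35378488e+00, -2.06277087e-01]), 'dq': array([ 0.00107529, -0.00192851, -0.00079652,  0.0009988 ,  0.00106395,
       -0.00039916]), 'joint_efforts': array([-1.00360317e-04, -4.44890249e+01, -3.51330221e+01, -4.34538351e-04,
        9.17372410e-03, -1.93833523e-05]), 'eef_pos': array([0.22930789, 0.52670985, 0.23839415]), 'eef_rot': array([-3.42945429e-04,  2.03987052e-01,  9.78973206e-01, -7.91588544e-04]), 'wrist_force': array([-0.49889425, -1.09962863, -0.51909401]), 'torque': array([ 0.00301119,  0.02324216, -0.02507844]), 'grasp_force': 0.0, 'opening': 1.0014071918225864} 0.008
side {'fx': 411.3397753603206, 'fy': 411.3397753603206, 'cx': 278.7561747866413, 'cy': 207.27211345564095, 'xyz': array([ 0.25793349, -0.81280891,  0.66855436]), 'rotation': array([-0.43443009,  0.88118524, -0.16731967,  0.08238446])}
top {'fx': 545.4625469078543, 'fy': 545.4625469078543, 'cx': 281.0613781495794, 'cy': 204.89698102852697, 'xyz': array([ 0.29119618, -0.14511083,  1.38648956]), 'rotation': array([ 0.07152737, -0.70231308,  0.70588156, -0.05806382])}
```

View pics/side0.png

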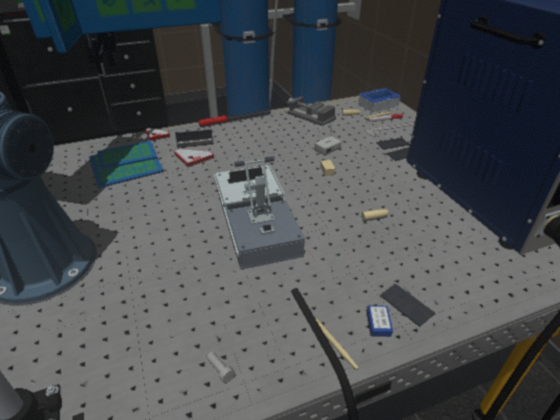

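View pics/top0.png

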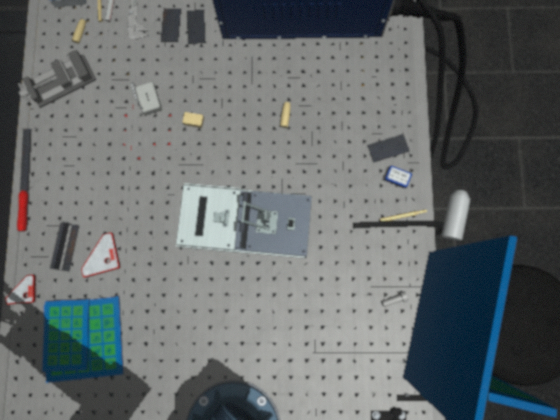

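The side view shows the case around (260,210) with its lever upright. In the top view the case spans (180–310, 185–257), with the lid on the left (world +y). The bystanders are well clear: brass at (193,119), nozzle at (286,115) and pin at (395,298). Next I'll enlarge both views.

```bash
cat > h.py <<'E'
from bench import ctrl, camera
import cv2, numpy as np
from scipy.spatial.transform import Rotation as R
def cam(n):
    c=camera(n); w,x,y,z=c["rotation"]; c["R"]=R.from_quat([x,y,z,w]).as_matrix()
    c["K"]=np.array([[c["fx"],0,c["cx"]],[0,c["fy"],c["cy"]],[0,0,1]]); return c
def ray(c,u,v):
    d=c["R"]@np.array([(u-c["cx"])/c["fx"],(v-c["cy"])/c["fy"],1]); return c["xyz"],d
def plane(c,u,v,z):
    o,d=ray(c,u,v); return o+d*(z-o[2])/d[2]
def proj(c,P):
    q=c["R"].T@(np.asarray(P,float)-c["xyz"]); return c["K"][:2,:2]@(q[:2]/q[2])+c["K"][:2,2]
def crop(c,x0,y0,x1,y1,k,name):
    cv2.imwrite(name,cv2.resize(c["color"][y0:y1,x0:x1],None,fx=k,fy=k,interpolation=cv2.INTER_CUBIC))
E
python3 - <<'E'
from h import *
a=cam("top"); b=cam("side")
A=cv2.resize(a["color"][178:264,172:318],None,fx=5,fy=5,interpolation=cv2.INTER_CUBIC)
cv2.imwrite("pics/t1.png",A)
crop(b,205,145,310,267,4.9,"pics/s1.png")
print(A.shape)
print(plane(a,180,247,0.058),plane(a,310,195,.058))
# lid/deck contours: lid light, deck bluish-grey
hsv=cv2.cvtColor(a["color"],cv2.COLOR_BGR2HSV)
for p in [(190,230),(290,210),(100,300),(300,230)]: print(p,a["color"][p[1],p[0]],hsv[p[1],p[0]])
E
```

```text
(430, 730, 3)
[0.43461426 0.12801934 0.058     ] [ 0.56238539 -0.19207254  0.058     ]
(190, 230) [207 210 195] [ 84  18 210]
(290, 210) [135 125 115] [105  38 135]
(100, 300) [158 105  37] [103 195 158]
(300, 230) [142 130 120] [106  40 142]
```

View pics/t1.png

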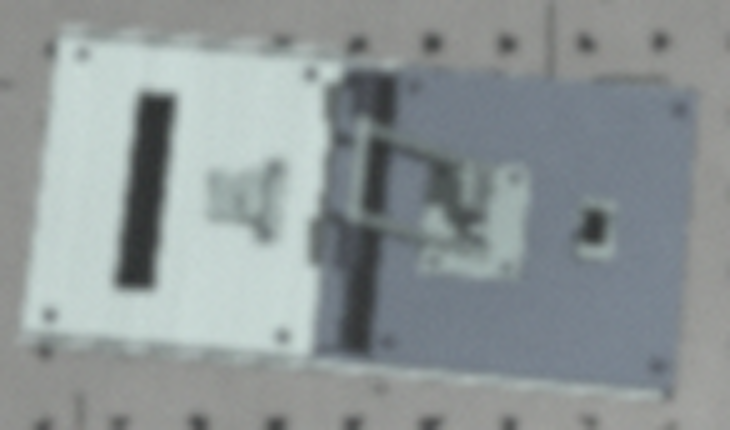

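View pics/s1.png

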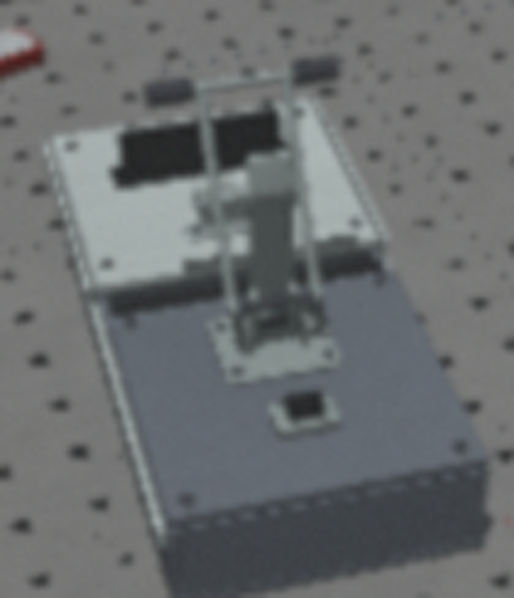

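The top crop shows the deck's right edge running (697,90)–(672,392), the rib at (117–175, 92–290), the hook near (245,200), the bar at (365,118)–(350,215) and the buffer at (597,225). In the side crop the grips are at (170,92) and (316,70), and the lever's end is at (272,165). Next I'll triangulate these.

```bash
cat >> h.py <<'E'
def tri(a,ua,b,ub):
    P=[np.hstack([c["K"]@c["R"].T,(-c["K"]@c["R"].T@c["xyz"])[:,None]]) for c in(a,b)]
    X=cv2.triangulatePoints(P[0],P[1],np.array(ua,float),np.array(ub,float)).ravel(); X=X[:3]/X[3]
    return X, np.linalg.norm(proj(a,X)-ua)
E
python3 - <<'E'
from h import *
np.set_printoptions(precision=4,suppress=True)
a=cam("top"); b=cam("side")
T=lambda x,y:np.array([172+(x-2)/5,178+(y-2)/5]); S=lambda x,y:np.array([205+(x-2)/4.9,145+(y-2)/4.9])
# deck corners
p=[plane(a,*T(*q),.058) for q in [(697,90),(672,388),(60,30),(22,335)]]
s=[plane(b,*S(*q),.058) for q in [(487,465),(162,528)]]
print("top deckR",p[0],p[1],"len",np.linalg.norm(p[0]-p[1]),"lid corners",p[2],p[3]); print("side corners",s)
yv=(p[2]+p[3]-p[0]-p[1]); yv/=np.linalg.norm(yv); xv=p[0]-p[1]; xv/=np.linalg.norm(xv)
print("yaw from y",np.degrees(np.arctan2(-yv[0],yv[1])),"from x",np.degrees(np.arctan2(xv[1],xv[0])))
s1=s[0]-s[1]; print("side yaw",np.degrees(np.arctan2(s1[1],s1[0])),np.linalg.norm(s1))
yaw=(np.arctan2(-yv[0],yv[1])); C=(p[0]+p[1])/2; C2=(s[0]+s[1])/2
ex=np.array([np.cos(yaw),np.sin(yaw)]); ey=np.array([-ex[1],ex[0]])
for c,cc in((C,"top"),(C2,"side")):
    o=c[:2]+.15*ey; print(cc,"origin",o)
o=(C[:2]+.15*ey)
loc=lambda X:np.array([ (X[:2]-o)@ex,(X[:2]-o)@ey,X[2]])
for n,t,q in [("bar",(359,167),(243,81)),("barL",(352,215),(200,88)),("barR",(367,120),(288,75))]:
    X,e=tri(a,T(*t),b,S(*q)); print(n,X,"case",loc(X),e)
for n,q,z in [("ribTL",(137,92),.088),("ribBL",(115,287),.088),("buffer",(597,225),.062),("plate corners",(430,270),.06),("",(515,165),.06),("hook",(270,200),.075),("lidedgeTop",(330,72),.058),("lidedgebot",(308,355),.058),("deckedge",(395,73),.058)]:
    print(n,loc(plane(a,*T(*q),z)))
for n,q,z in [("side rib top L",(118,130),.088),("side rib top R",(280,108),.088),("buffer",(305,405),.062),("plate",(232,380),.06),("plate",(338,355),.06)]:
    print(n,loc(plane(b,*S(*q),z)))
E
```

```text
top deckR [ 0.5608 -0.1945  0.058 ] [ 0.413  -0.1804  0.058 ] len 0.14856907097033656 lid corners [0.5938 0.1238 0.058 ] [0.4406 0.1381 0.058 ]
side corners [array([ 0.5583, -0.2022,  0.058 ]), array([ 0.4098, -0.1876,  0.058 ])]
yaw from y -5.434750337960825 from x -5.455159464178356
side yaw -5.608534734195833 0.14916066921406115
top origin [ 0.5011 -0.0381]
side origin [ 0.4983 -0.0455]
bar [ 0.5023 -0.0376  0.1791] case [0.0011 0.0006 0.1791] 0.11041729305641737
barL [ 0.4811 -0.0347  0.1781] case [-0.0202  0.0015  0.1781] 0.35429919276667804
barR [ 0.5236 -0.0411  0.1796] case [ 0.0226 -0.0008  0.1796] 0.06069726049574389
ribTL [0.0433 0.122  0.088 ]
ribBL [-0.0527  0.1212  0.088 ]
buffer [ 0.0018 -0.1066  0.062 ]
plate corners [-0.0274 -0.0269  0.06  ]
 [ 0.0283 -0.0636  0.06  ]
hook [-0.002   0.0532  0.075 ]
lidedgeTop [0.0674 0.0328 0.058 ]
lidedgebot [-0.0742  0.0286  0.058 ]
deckedge [0.0697 0.0004 0.058 ]
side rib top L [-0.0426  0.1181  0.088 ]
side rib top R [0.046  0.1156 0.088 ]
buffer [ 0.003  -0.0992  0.062 ]
plate [-0.025  -0.0697  0.06  ]
plate [ 0.0283 -0.0654  0.06  ]
```

Case yaw is −5.45° and its origin is near (0.5005, −0.040). The bar is up at z≈0.179, and the rib's +y face is at case y≈0.12. Moving to the far side of the rib with the gripper shut and aligned.

```bash
python3 -m pendant '[[0.159,-0.231,0,0,0,0.1],[0.159,-0.231,0,0,0,0.1],[0.159,-0.231,0,0,0,0],[0.159,-0.231,0,0,0,0],[0.159,-0.231,0,0,0,0],[0.159,-0.231,0,0,0,0],[0.159,-0.231,0,0,0,0],[0.159,-0.231,0,0,0,0],[0.159,-0.231,0,0,0,0],[0,0,0,0,0,0]]' -1
```

```text
time_s: 1.55
eef_pos: [0.5176, 0.1081, 0.2392]
eef_rot: [0.0, 0.051, 0.999, -0.0]
wrist_force: [-0.5, 0.0, 0.4]
opening: -0.002
grasp_force: 0.0
```

```bash
python3 -m pendant '[[-0.01,0.03,-0.13,0,0,0],[0,0,-0.13,0,0,0],[0,0,-0.13,0,0,0],[0,0,-0.13,0,0,0],[0,0,-0.13,0,0,0],[0,0,-0.1,0,0,0],[0,0,-0.05,0,0,0],[0,0,0,0,0,0],[0,0,0,0,0,0],[0,0,0,0,0,0]]'
python3 - <<'E'
from h import *
a=cam("top"); b=cam("side")
A=cv2.resize(a["color"][168:264,172:292],None,fx=4.5,fy=4.5,interpolation=cv2.INTER_CUBIC)
B=cv2.resize(b["color"][140:236,205:269+20],None,fx=4.5,fy=4.5,interpolation=cv2.INTER_CUBIC)[:,:260+0]
cv2.imwrite("pics/c2.png",np.hstack([A,B]))
E
```

```text
time_s: 2.8
eef_pos: [0.5145, 0.1174, 0.0802]
eef_rot: [0.001, 0.048, 0.999, 0.0]
wrist_force: [-0.2, -0.7, 0.7]
opening: -0.002
grasp_force: 0.0
```

View pics/c2.png

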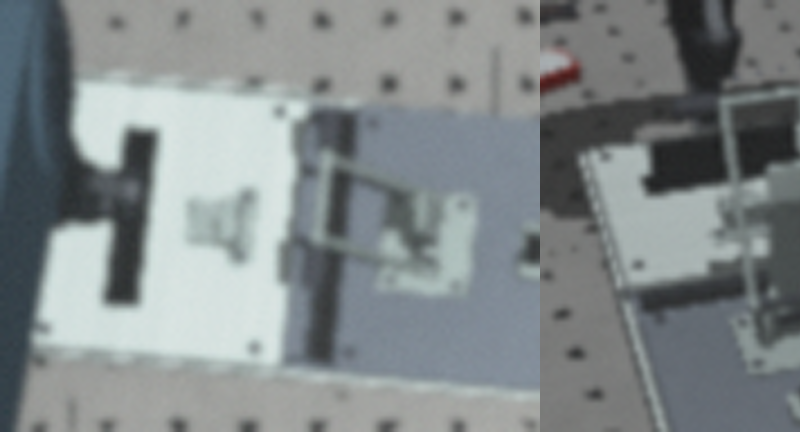

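The fingers are just behind the rib with no contact yet: in the top crop the tip is at (115,190) and the rib at (130,215). Now pushing towards −y.

```bash
python3 -m pendant '[[-0.001,-0.012,0,0,0,0],[-0.001,-0.012,0,0,0,0],[-0.001,-0.012,0,0,0,0],[-0.001,-0.012,0,0,0,0],[-0.001,-0.012,0,0,0,0],[-0.001,-0.012,0,0,0,0],[-0.001,-0.012,0,0,0,0],[-0.001,-0.012,0,0,0,0],[-0.001,-0.012,0,0,0,0],[-0.001,-0.012,0,0,0,0]]'
```

```text
time_s: 4.15
eef_pos: [0.5118, 0.0938, 0.0793]
eef_rot: [0.0, 0.048, 0.999, 0.001]
wrist_force: [0.7, 4.7, 0.0]
opening: -0.004
grasp_force: 2.1
```

```bash
python3 -m pendant '[[-0.0005,-0.005,0,0,0,0],[-0.0005,-0.005,0,0,0,0],[-0.0005,-0.005,0,0,0,0],[-0.0005,-0.005,0,0,0,0],[-0.0005,-0.005,0,0,0,0],[-0.0005,-0.005,0,0,0,0],[-0.0005,-0.005,0,0,0,0],[-0.0005,-0.005,0,0,0,0],[-0.0005,-0.005,0,0,0,0],[0,0,0,0,0,0]]'
python3 - <<'E'
from h import *
a=cam("top"); A=cv2.resize(a["color"],None,fx=1,fy=1)
# rib dark mask extents along its middle row
g=cv2.cvtColor(a["color"],cv2.COLOR_BGR2GRAY)
for r in range(200,234,4): print(r,g[r,186:262:1].tolist())
E
```

```text
time_s: 5.4
eef_pos: [0.5109, 0.0842, 0.0793]
eef_rot: [-0.0, 0.048, 0.999, -0.0]
wrist_force: [-0.2, 3.3, 0.2]
opening: -0.001
grasp_force: 1.5
200 [100, 96, 98, 97, 97, 91, 77, 67, 64, 65, 78, 87, 83, 73, 67, 65, 58, 55, 52, 48, 48, 48, 46, 49, 66, 115, 174, 214, 223, 223, 222, 222, 221, 220, 221, 221, 219, 219, 220, 218, 220, 220, 222, 222, 221, 221, 220, 221, 220, 210, 180, 138, 113, 112, 122, 137, 136, 118, 105, 95, 82, 67, 62, 62, 79, 105, 125, 132, 133, 133, 134, 133, 134, 135, 133, 133]
204 [99, 100, 97, 98, 90, 80, 67, 65, 64, 68, 73, 81, 84, 74, 64, 58, 56, 51, 50, 52, 48, 47, 46, 55, 89, 144, 193, 217, 221, 220, 218, 218, 219, 219, 220, 220, 220, 220, 220, 221, 221, 222, 222, 222, 221, 221, 221, 221, 220, 219, 212, 183, 152, 149, 165, 176, 172, 167, 164, 145, 123, 116, 114, 114, 119, 126, 130, 130, 129, 133, 134, 134, 133, 133, 134, 133]
208 [99, 97, 97, 92, 80, 66, 63, 62, 62, 62, 63, 68, 73, 69, 67, 59, 56, 49, 52, 55, 62, 69, 75, 80, 89, 89, 85, 79, 76, 74, 79, 101, 145, 191, 214, 220, 220, 219, 220, 220, 219, 221, 221, 219, 216, 216, 216, 216, 217, 215, 198, 176, 188, 
[... 1544 characters left out ...]
 63, 65, 62, 64, 66, 88, 134, 179, 195, 164, 108, 63, 57, 49, 46, 56, 78, 130, 182, 214, 220, 221, 218, 222, 223, 222, 222, 222, 223, 222, 221, 222, 220, 222, 221, 221, 221, 217, 214, 211, 211, 206, 177, 138, 117, 124, 145, 155, 133, 102, 89, 85, 81, 67, 64, 64, 81, 107, 129, 134, 133, 133, 135, 131, 131, 146, 156, 159, 155, 153, 158]
232 [62, 62, 64, 61, 63, 62, 65, 67, 67, 86, 134, 181, 200, 187, 143, 87, 56, 50, 50, 52, 64, 107, 166, 207, 220, 220, 220, 220, 223, 223, 222, 223, 223, 222, 221, 222, 223, 223, 222, 221, 221, 221, 222, 222, 221, 222, 222, 220, 218, 215, 216, 217, 212, 192, 157, 113, 82, 68, 61, 64, 74, 101, 124, 130, 134, 135, 134, 133, 136, 142, 152, 154, 149, 149, 153, 157]
```

```bash
python3 -m pendant '[[-0.0003,-0.0025,0,0,0,0],[-0.0003,-0.0025,0,0,0,0],[-0.0003,-0.0025,0,0,0,0],[-0.0003,-0.0025,0,0,0,0],[-0.0003,-0.0025,0,0,0,0],[-0.0003,-0.0025,0,0,0,0],[-0.0003,-0.0025,0,0,0,0],[-0.0003,-0.0025,0,0,0,0],[0,0,0,0,0,0],[0,0,0,0,0,0]]'
```

```text
time_s: 6.7
eef_pos: [0.5105, 0.0803, 0.0793]
eef_rot: [0.0, 0.048, 0.999, -0.0]
wrist_force: [1.1, 3.5, -0.9]
opening: -0.003
grasp_force: 1.6
```

```bash
python3 -m pendant '[[-0.0003,-0.0025,0,0,0,0],[-0.0003,-0.0025,0,0,0,0],[-0.0003,-0.0025,0,0,0,0],[-0.0003,-0.0025,0,0,0,0],[-0.0003,-0.0025,0,0,0,0],[0,0,0,0,0,0],[0,0,0,0,0,0],[0,0,0,0,0,0],[0,0,0,0,0,0],[0,0,0,0,0,0]]'
```

```text
time_s: 7.95
eef_pos: [0.5103, 0.0785, 0.0793]
eef_rot: [0.0, 0.048, 0.999, 0.001]
wrist_force: [2.1, 6.4, -1.4]
opening: -0.002
grasp_force: 3.4
```

```bash
python3 -m pendant '[[-0.0003,-0.0025,0,0,0,0],[-0.0003,-0.0025,0,0,0,0],[-0.0003,-0.0025,0,0,0,0],[0,0,0,0,0,0],[0,0,0,0,0,0],[0,0,0,0,0,0],[0,0,0,0,0,0],[0,0,0,0,0,0],[0,0,0,0,0,0],[0,0,0,0,0,0]]'
```

```text
time_s: 9.2
eef_pos: [0.5102, 0.0777, 0.0794]
eef_rot: [0.0, 0.048, 0.999, 0.001]
wrist_force: [3.6, 10.3, -0.3]
opening: -0.0
grasp_force: 5.3
```

The seal is reached at 10 N. One more small nudge to about 12 N, then back off and rise.

```bash
python3 -m pendant '[[-0.0003,-0.003,0,0,0,0],[0,0,0,0,0,0],[0,0,0,0,0,0],[0,0.05,0,0,0,0],[0,0.05,0,0,0,0],[0,0,0.2,0,0,0],[0,0,0.2,0,0,0],[0,0,0.2,0,0,0],[0,0,0.2,0,0,0],[0,0,0,0,0,0]]'
```

```text
time_s: 10.45
eef_pos: [0.512, 0.0957, 0.2432]
eef_rot: [0.004, 0.048, 0.999, -0.0]
wrist_force: [1.1, 0.6, -0.1]
opening: 0.003
grasp_force: 0.0
```

```bash
python3 -m pendant '[[-0.0526,-0.162,0,0,0,0],[-0.0526,-0.162,0,0,0,0],[-0.0526,-0.162,0,0,0,0],[-0.0526,-0.162,0,0,0,0],[-0.0526,-0.162,0,0,0,0],[0,0,-0.1,0,0,0],[0,0,-0.15,0,0,0],[0,0,-0.1,0,0,0],[0,0,0,0,0,0],[0,0,0,0,0,0]]'
python3 - <<'E'
from h import *
a=cam("top"); b=cam("side")
A=cv2.resize(a["color"][178:258,190:290],None,fx=5,fy=5,interpolation=cv2.INTER_CUBIC)[:,:400]
B=cv2.resize(b["color"][140:220,205:285],None,fx=5,fy=5,interpolation=cv2.INTER_CUBIC)
cv2.imwrite("pics/c3.png",np.hstack([A,B]))
E
```

```text
time_s: 11.7
eef_pos: [0.4575, -0.0663, 0.1696]
eef_rot: [0.0, 0.048, 0.999, -0.0]
wrist_force: [-0.6, 0.1, 0.1]
opening: 0.005
grasp_force: 0.0
```

View pics/c3.png

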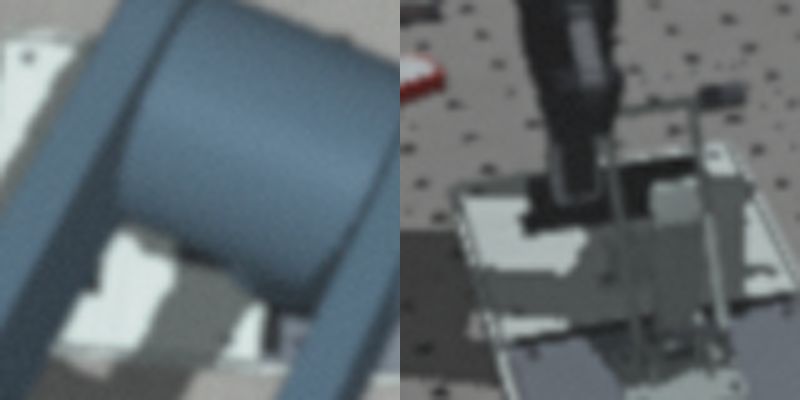

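The arm blocks the top view. In the side crop the finger (575,190) sits just left of the left rail (615,150) and behind the bar, as planned. Now pushing the grip over along its arc.

```bash
python3 -m pendant '[[0.003,0.03,0,0,0,0],[0.003,0.03,0,0,0,0],[0.002,0.02,-0.012,0,0,0],[0.002,0.02,-0.012,0,0,0],[0.002,0.02,-0.014,0,0,0],[0.002,0.02,-0.015,0,0,0],[0.002,0.02,-0.016,0,0,0],[0.002,0.02,-0.016,0,0,0],[0.002,0.02,-0.018,0,0,0],[0,0,0,0,0,0]]'
python3 - <<'E'
from h import *
b=cam("side")
B=cv2.resize(b["color"][130:230,195:315],None,fx=5,fy=5,interpolation=cv2.INTER_CUBIC)
cv2.imwrite("pics/c4.png",B)
E
```

```text
time_s: 13.05
eef_pos: [0.461, -0.0258, 0.1483]
eef_rot: [-0.0, 0.048, 0.999, 0.0]
wrist_force: [0.4, 0.2, -0.4]
opening: -0.0
grasp_force: 0.0
```

View pics/c4.png

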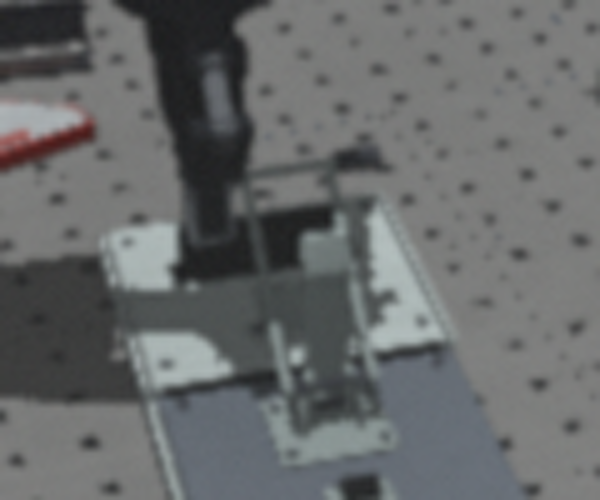

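The bar has only moved about 2 px, now spanning (250,177)–(335,160) in this crop, so contact has just begun. Continuing.

```bash
python3 -m pendant '[[0.002,0.02,-0.002,0,0,0],[0.002,0.02,-0.002,0,0,0],[0.002,0.02,-0.004,0,0,0],[0.002,0.02,-0.006,0,0,0],[0.002,0.02,-0.008,0,0,0],[0.002,0.02,-0.01,0,0,0],[0.002,0.02,-0.012,0,0,0],[0.002,0.02,-0.012,0,0,0],[0,0,0,0,0,0],[0,0,0,0,0,0]]'
python3 - <<'E'
from h import *
b=cam("side")
B=cv2.resize(b["color"][130:230,195:315],None,fx=5,fy=5,interpolation=cv2.INTER_CUBIC)
cv2.imwrite("pics/c5.png",B)
E
```

```text
time_s: 14.35
eef_pos: [0.4644, 0.0044, 0.1369]
eef_rot: [-0.0, 0.048, 0.999, -0.002]
wrist_force: [1.3, -7.7, -5.6]
opening: -0.003
grasp_force: 3.9
```

View pics/c5.png

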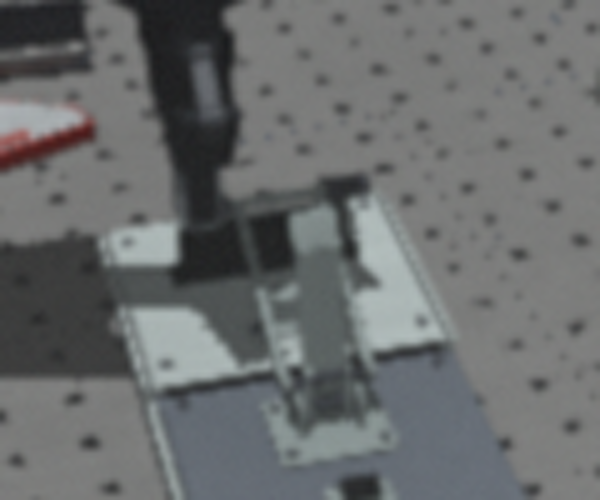

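```bash
cat >> h.py <<'E'
yaw=np.radians(-5.45); ex=np.array([np.cos(yaw),np.sin(yaw),0]); ey=np.array([-ex[1],ex[0],0]); o=np.array([.5005,-.040,0])
def mid(c,u,v,x=0):   # ray onto case plane x -> case (y,z)
    p,d=ray(c,u,v); t=(x-(p-o)@ex)/(d@ex); X=p+t*d; return np.array([(X-o)@ey,X[2]]),X
E
python3 - <<'E'
from h import *
np.set_printoptions(precision=4,suppress=True)
b=cam("side")
for n,u,v,x in [("start",254.6,161.5,0),("gripR0",269.5,159.3,.035),("gripL0",239.3,163.4,-.035),("now",251.6,171,0),("gripRnow",264,167,.035)]:
    print(n,mid(b,u,v,x))
q=ctrl.get_obs()["eef_pos"]; print("tcp case",(q-o)@ex,(q-o)@ey,q[2])
print(proj(b,q+[0,0,-.008]))
E
```

```text
start (array([-0.011 ,  0.1863]), array([ 0.4995, -0.0509,  0.1863]))
gripR0 (array([-0.0099,  0.1857]), array([ 0.5344, -0.0532,  0.1857]))
gripL0 (array([-0.0108,  0.1872]), array([ 0.4646, -0.0475,  0.1872]))
now (array([0.0276, 0.1374]), array([ 0.5031, -0.0125,  0.1374]))
gripRnow (array([0.045 , 0.1322]), array([0.5396, 0.0015, 0.1322]))
tcp case -0.040143976243384526 0.04071662053955541 0.13693636974244405
[234.2727 173.6585]
```

The bar now lies nearly level in front of the fingertip and the push has become radial. I'll lift, move over the grip and press down.

```bash
python3 -m pendant '[[-0.002,-0.03,0,0,0,0],[0,0,0.1,0,0,0],[0,0,0.1,0,0,0],[0.005,0.055,0,0,0,0],[0.005,0.06,0,0,0,0],[0,0,-0.08,0,0,0],[0,0,-0.08,0,0,0],[0,0,-0.08,0,0,0],[0,0,-0.08,0,0,0],[0,0,0,0,0,0]]'
```

```text
time_s: 15.7
eef_pos: [0.4648, 0.0229, 0.1116]
eef_rot: [-0.002, 0.048, 0.999, 0.0]
wrist_force: [0.4, -0.3, -0.4]
opening: -0.001
grasp_force: 0.0
```

```bash
python3 -m pendant '[[0,0,-0.02,0,0,0],[0,0,-0.02,0,0,0],[0,0,-0.02,0,0,0],[0,0,-0.02,0,0,0],[0,0,-0.02,0,0,0],[0,0,-0.02,0,0,0],[0,0,0,0,0,0],[0,0,0,0,0,0],[0,0,0,0,0,0],[0,0,0,0,0,0]]'
python3 - <<'E'
from h import *
b=cam("side")
B=cv2.resize(b["color"][150:230,200:300],None,fx=6,fy=6,interpolation=cv2.INTER_CUBIC)
cv2.imwrite("pics/c6.png",B)
E
```

```text
time_s: 16.95
eef_pos: [0.4662, 0.0228, 0.0896]
eef_rot: [0.0, 0.048, 0.999, -0.0]
wrist_force: [0.5, 0.1, -0.0]
opening: 0.001
grasp_force: 0.0
```

View pics/c6.png

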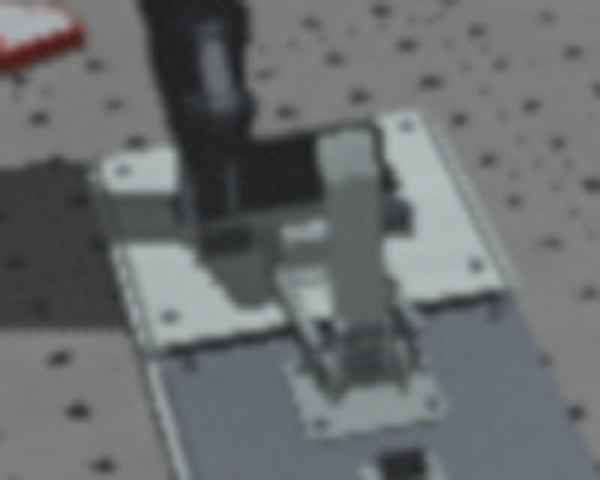

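The bar has swung down: the left grip is at (228,240), just below and in front of the fingertip, and the right grip is at (397,215). Next I'll check where that puts the bar.

```bash
python3 - <<'E'
from h import *
np.set_printoptions(precision=4,suppress=True)
b=cam("side")
L=lambda X:np.array([(X-o)@ex,(X-o)@ey,X[2]])
for z in (.07,.0755,.081,.09):
    print(z,L(plane(b,238,190,z)),L(plane(b,266.2,185.8,z)))
q=ctrl.get_obs()["eef_pos"]; print("tcp",L(q))
# hook in side crop: upright around (300,240)/6, top of lip ~ (300,232)
print(L(plane(b,200+302/6,150+232/6,.0775)))
E
```

```text
0.07 [-0.0318  0.0543  0.07  ] [0.0414 0.0527 0.07  ]
0.0755 [-0.0331  0.0466  0.0755] [0.0395 0.045  0.0755]
0.081 [-0.0343  0.0388  0.081 ] [0.0375 0.0372 0.081 ]
0.09 [-0.0364  0.026   0.09  ] [0.0344 0.0245 0.09  ]
tcp [-0.0401  0.0592  0.0896]
[-0.0027  0.0409  0.0775]
```

```bash
python3 -m pendant '[[0,0,0.03,0,0,0],[0,0,0.02,0,0,0],[-0.003,-0.03,0,0,0,0],[0,0,0,0,0,0],[0,0,-0.02,0,0,0],[0,0,-0.02,0,0,0],[0,0,-0.01,0,0,0],[0,0,-0.01,0,0,0],[0,0,0,0,0,0],[0,0,0,0,0,0]]'
```

```text
time_s: 18.3
eef_pos: [0.4656, 0.0168, 0.0876]
eef_rot: [0.0, 0.048, 0.999, -0.0]
wrist_force: [-0.5, -0.6, 0.4]
opening: -0.001
grasp_force: 0.0
```

Continuing down gently.

```bash
python3 -m pendant '[[0,0,-0.005,0,0,0],[0,0,-0.005,0,0,0],[0,0,-0.005,0,0,0],[0,0,0,0,0,0],[0,0,0,0,0,0],[0,0,0,0,0,0],[0,0,0,0,0,0],[0,0,0,0,0,0],[0,0,0,0,0,0],[0,0,0,0,0,0]]'
```

```text
time_s: 19.55
eef_pos: [0.4655, 0.0168, 0.0845]
eef_rot: [0.0, 0.048, 0.999, -0.0]
wrist_force: [0.7, -0.7, -0.4]
opening: 0.002
grasp_force: 0.0
```

```bash
python3 -m pendant '[[0,0,-0.005,0,0,0],[0,0,-0.005,0,0,0],[0,0,-0.005,0,0,0],[0,0,0,0,0,0],[0,0,0,0,0,0],[0,0,0,0,0,0],[0,0,0,0,0,0],[0,0,0,0,0,0],[0,0,0,0,0,0],[0,0,0,0,0,0]]'
python3 - <<'E'
from h import *
b=cam("side")
B=cv2.resize(b["color"][165:220,225:285],None,fx=10,fy=10,interpolation=cv2.INTER_CUBIC)
cv2.imwrite("pics/c7.png",B)
E
```

```text
time_s: 20.8
eef_pos: [0.4658, 0.0168, 0.0827]
eef_rot: [0.0, 0.048, 0.999, -0.0]
wrist_force: [-4.4, 0.3, 13.9]
opening: -0.001
grasp_force: 7.0
```

View pics/c7.png

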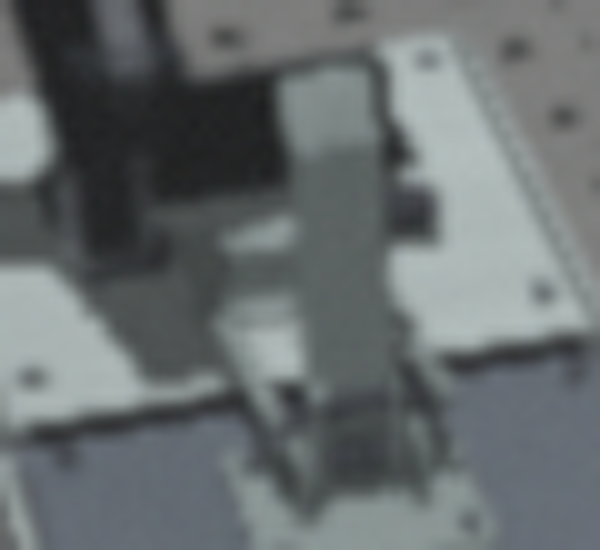

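Contact at 14 N with the fingertip at z≈0.075 means the bar is resting on the hook's floor. In the crop the right grip is at (410,212) and the hook at (260,240). If I turned the lever now, loop friction could lift the bar, so I'll pinch the left grip first and draw the bar back under the lip.

```bash
python3 -m pendant '[[0,0,0.1,0,0,0],[0,0,0.05,0,0,0],[0,0,0,0,0,0],[0,0,0,0,0,0],[0,0,0,0,0,0],[0,0,-0.05,0,0,0],[0,0,-0.06,0,0,0],[0,0,-0.05,0,0,0],[0,0,-0.03,0,0,0],[0,0,0,0,0,0]]' -0.15
```

```text
time_s: 22.1
eef_pos: [0.465, 0.0169, 0.0728]
eef_rot: [-0.001, 0.048, 0.999, 0.0]
wrist_force: [0.6, 0.3, 0.4]
opening: 0.425
grasp_force: 0.0
```

```bash
python3 -m pendant '[[0,0,0,0,0,0],[0,0,0,0,0,0],[0,0,0,0,0,0],[0,0,0,0,0,0],[0,0,0,0,0,0],[0,0,0,0,0,0],[0,0,0,0,0,0],[0,0,0,0,0,0],[0,0,0,0,0,0],[0,0,0,0,0,0]]' -1
```

```text
time_s: 23.35
eef_pos: [0.4657, 0.0189, 0.074]
eef_rot: [0.0, 0.049, 0.999, 0.002]
wrist_force: [0.6, 10.6, 3.0]
opening: 0.105
grasp_force: 58.6
```

```bash
python3 -m pendant '[[-0.0005,-0.005,0,0,0,0],[-0.0005,-0.005,0,0,0,0],[0,0,0,0,0,0],[0,0,0,0,0,0],[0,0,0,0,0,0],[0,0,0,0,0,0],[0,0,0,0,0,0],[0,0,0,0,0,0],[0,0,0,0,0,0],[0,0,0,0,0,0]]'
```

```text
time_s: 24.6
eef_pos: [0.4655, 0.0175, 0.074]
eef_rot: [0.0, 0.049, 0.999, 0.002]
wrist_force: [0.7, 13.6, 3.0]
opening: 0.103
grasp_force: 58.7
```

```bash
python3 -m pendant '[[-0.0005,-0.005,0,0,0,0],[-0.0005,-0.005,0,0,0,0],[-0.0005,-0.005,0,0,0,0],[0,0,0,0,0,0],[0,0,0,0,0,0],[0,0,0,0,0,0],[0,0,0,0,0,0],[0,0,0,0,0,0],[0,0,0,0,0,0],[0,0,0,0,0,0]]'
```

```text
time_s: 25.85
eef_pos: [0.4652, 0.0148, 0.074]
eef_rot: [0.0, 0.049, 0.999, 0.003]
wrist_force: [0.9, 15.4, 2.0]
opening: 0.103
grasp_force: 58.8
```

```bash
python3 -m pendant '[[-0.0005,-0.005,0,0,0,0],[-0.0005,-0.005,0,0,0,0],[-0.0005,-0.005,0,0,0,0],[0,0,0,0,0,0],[0,0,0,0,0,0],[0,0,0,0,0,0],[0,0,0,0,0,0],[0,0,0,0,0,0],[0,0,0,0,0,0],[0,0,0,0,0,0]]'
python3 - <<'E'
from h import *
b=cam("side")
B=cv2.resize(b["color"][155:220,215:290],None,fx=8,fy=8,interpolation=cv2.INTER_CUBIC)
cv2.imwrite("pics/c8.png",B)
E
```

```text
time_s: 27.1
eef_pos: [0.4649, 0.0126, 0.074]
eef_rot: [0.0, 0.049, 0.999, 0.003]
wrist_force: [1.9, 19.0, 2.1]
opening: 0.103
grasp_force: 58.8
```

View pics/c8.png

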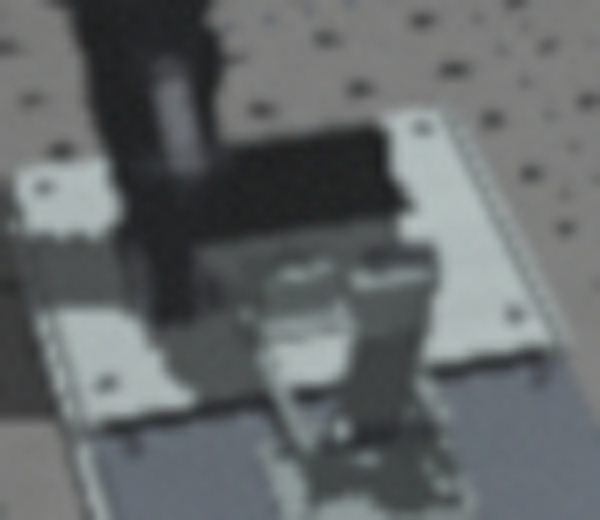

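The lever has followed the bar and now leans towards −y, with its end at (395,265) in the crop. I've now viewed 11 pictures, one over the limit of 10, so from here I'll work from numbers only.

```bash
python3 - <<'E'
from h import *
np.set_printoptions(precision=1,suppress=True)
b=cam("side"); o2=np.array([.4995,-.043,0])
for hy in(-.047,-.043):
  for th in (1.7,1.5,1.3,1.1,.9,.7,.5):
    e=lambda r,h,x=0: o2+ex*x+ey*(hy-r*np.cos(th)+h*np.sin(th))+np.array([0,0,.073+r*np.sin(th)+h*np.cos(th)])
    print(hy,th,proj(b,e(82,7e0) if 0 else e(.097,.012)),proj(b,e(.082,.005)))
print("seen end", 215+395/8,155+255/8,"bend",215+390/8,155+285/8)
E
```

```text
-0.047 1.7 [256.1 171.9] [257.2 179.2]
-0.047 1.5 [258.1 175.4] [259.  182.6]
-0.047 1.3 [260.3 180.4] [260.8 187.3]
-0.047 1.1 [262.4 187. ] [262.6 193.1]
-0.047 0.9 [264.6 194.8] [264.3 199.8]
-0.047 0.7 [266.5 203.4] [265.8 207.1]
-0.047 0.5 [268.2 212.5] [267.1 214.6]
-0.043 1.7 [255.7 171. ] [256.8 178.3]
-0.043 1.5 [257.7 174.4] [258.5 181.6]
-0.043 1.3 [259.8 179.4] [260.3 186.3]
-0.043 1.1 [262. 186.] [262.1 192.1]
-0.043 0.9 [264.1 193.7] [263.8 198.8]
-0.043 0.7 [266.1 202.3] [265.4 206.1]
-0.043 0.5 [267.7 211.4] [266.7 213.5]
seen end 264.375 186.875 bend 263.75 190.625
```

The lever is at about 1.1 rad and the bar is behind the hook. Releasing the grip and rising.

```bash
python3 -m pendant '[[0,0,0,0,0,0],[0,0,0,0,0,0],[0,0,0,0,0,0],[0,0,0.04,0,0,0],[0,0,0.1,0,0,0],[0,0,0.15,0,0,0],[0,0,0.16,0,0,0],[0,0,0,0,0,0],[0,0,0,0,0,0],[0,0,0,0,0,0]]' -0.15
python3 - <<'E'
from h import *
b=cam("side"); cv2.imwrite("pics/r1.png",b["color"])
g=cv2.cvtColor(b["color"],cv2.COLOR_BGR2GRAY)
# dark grips on the light lid: print window around both
print(g[178:200:1,262:276].tolist()); print(g[184:200,228:248].tolist())
E
```

```text
time_s: 28.45
eef_pos: [0.4638, 0.0089, 0.1624]
eef_rot: [-0.001, 0.048, 0.999, 0.0]
wrist_force: [-0.5, 0.3, -1.3]
opening: 0.426
grasp_force: 0.0
[[37, 38, 43, 58, 92, 142, 174, 184, 181, 183, 182, 177, 153, 140], [39, 37, 40, 52, 72, 114, 161, 182, 185, 184, 184, 183, 169, 145], [40, 38, 39, 44, 60, 95, 145, 177, 185, 185, 185, 185, 179, 153], [45, 47, 51, 57, 68, 82, 115, 161, 181, 184, 184, 184, 182, 169], [65, 68, 73, 78, 80, 84, 98, 145, 174, 184, 183, 183, 183, 175], [81, 81, 82, 84, 83, 82, 86, 116, 161, 179, 180, 179, 179, 178], [85, 85, 82, 80, 81, 80, 79, 104, 155, 177, 180, 179, 180, 179], [82, 79, 75, 74, 74, 73, 76, 108, 159, 177, 181, 179, 181, 180], [74, 74, 72, 71, 72, 69, 77, 116, 160, 178, 180, 179, 178, 178], [69, 70, 73, 74, 75, 75, 79, 112, 159, 177, 178, 178, 177, 177], [82, 89, 100, 105, 104, 104, 97, 109, 155, 177, 180, 179, 179, 180], [112, 118, 131, 133, 126, 122, 113, 110, 155, 178, 182, 181, 181, 181], [125, 122, 119, 111, 103, 97, 92, 110, 157, 179, 181, 181, 179, 180], [100, 96, 94, 87, 86, 82, 89, 125, 164, 178, 179, 179, 180, 178], [85, 85, 84, 83, 8
[... 1227 characters left out ...]
, 48, 48, 46, 47, 48, 56, 65, 69, 69, 71, 69], [177, 178, 179, 177, 175, 154, 105, 63, 52, 49, 49, 51, 52, 57, 63, 70, 70, 72, 75, 70], [176, 177, 176, 176, 178, 164, 119, 71, 60, 60, 62, 65, 68, 71, 77, 78, 74, 75, 88, 78], [176, 176, 176, 176, 177, 171, 140, 100, 84, 84, 79, 80, 79, 81, 82, 80, 77, 88, 111, 92], [178, 175, 175, 176, 177, 176, 164, 142, 127, 121, 103, 91, 83, 82, 82, 81, 79, 97, 120, 104], [176, 175, 175, 176, 175, 179, 175, 172, 169, 163, 142, 122, 98, 82, 81, 81, 78, 91, 117, 116], [175, 176, 176, 176, 176, 177, 178, 176, 176, 178, 172, 159, 122, 90, 80, 81, 79, 85, 110, 125], [176, 177, 176, 175, 176, 176, 176, 176, 176, 176, 177, 172, 144, 107, 89, 83, 80, 82, 95, 120]]
```

```bash
python3 -m pendant '[[0,0,0,0,0,0],[0,0,0,0,0,0],[0.034,-0.08,0,0,0,0],[0.034,-0.08,0,0,0,0],[0.034,-0.08,0,0,0,0],[0.034,-0.08,0,0,0,0],[0.034,-0.085,0,0,0,0],[0,0,-0.035,0,0,0],[0,0,-0.035,0,0,0],[0,0,0,0,0,0]]' -1
```

```text
time_s: 29.75
eef_pos: [0.4977, -0.0714, 0.1483]
eef_rot: [-0.001, 0.048, 0.999, 0.0]
wrist_force: [0.4, 0.9, 0.1]
opening: 0.0
grasp_force: 0.0
```

```bash
python3 -m pendant '[[-0.003,-0.03,-0.002,0,0,0],[-0.003,-0.03,-0.002,0,0,0],[-0.003,-0.03,-0.003,0,0,0],[-0.002,-0.025,-0.003,0,0,0],[-0.002,-0.025,-0.005,0,0,0],[-0.002,-0.02,-0.008,0,0,0],[-0.002,-0.02,-0.01,0,0,0],[-0.002,-0.02,-0.012,0,0,0],[0,0,0,0,0,0],[0,0,0,0,0,0]]'
```

```text
time_s: 31.0
eef_pos: [0.4948, -0.1123, 0.1404]
eef_rot: [-0.0, 0.048, 0.999, -0.0]
wrist_force: [-0.3, -0.3, 0.2]
opening: -0.001
grasp_force: 0.0
```

```bash
python3 -m pendant '[[-0.002,-0.02,-0.015,0,0,0],[-0.001,-0.015,-0.015,0,0,0],[-0.001,-0.015,-0.015,0,0,0],[-0.001,-0.015,-0.015,0,0,0],[-0.001,-0.01,-0.01,0,0,0],[-0.001,-0.01,-0.01,0,0,0],[-0.001,-0.01,-0.01,0,0,0],[0,0,0,0,0,0],[0,0,0,0,0,0],[0,0,0,0,0,0]]'
python3 - <<'E'
from h import *
b=cam("side"); np.savez("b.npz",im=b["color"])
g=cv2.cvtColor(b["color"],cv2.COLOR_BGR2GRAY); print(g[196:232:2,252:282:2])
q=ctrl.get_obs()["eef_pos"]; print(proj(b,q-[0,0,.008]),q)
E
```

```text
time_s: 32.25
eef_pos: [0.493, -0.1311, 0.1222]
eef_rot: [-0.0, 0.048, 0.999, 0.0]
wrist_force: [-0.4, -0.5, 0.4]
opening: 0.002
grasp_force: 0.1
[[139 134 140 142  65  34  35  33  34  36  34  45  82  83  78]
 [171 173 173 176  92  45  38  36  37  48  55  69  86  83  76]
 [183 184 186 180  95  56  37  36  38  65  72  58  52  50  45]
 [185 174 162 157  83  63  35  35  37  54  48  51  53  54  55]
 [ 93  81  77  72  62  68  38  35  37  59  56  55  55  57  57]
 [ 80  91  96  96  81  71  37  34  37  57  58  56  55  57  56]
 [ 61  61  56  60  71  77  82  57  58  70  72  57  55  56  55]
 [ 69  67  63  64  74  90 107  75  69  66  63  55  55  56  57]
 [106 109  59  66  65  78  69  66  66  67  60  53  56  56  55]
 [ 75  97  67  68  68  69  70  67  70  70  65  56  55  56  57]
 [100  73  76  69  70  71  70  70  70  67  58  60  54  56  56]
 [143  92 104  88  71  69  70  70  72  70  65  66  58  55  58]
 [114 111 150 145 118  75  70  70  71  63  61  58  57  56  57]
 [130 131 130 110 104  67  56  57  54  55  54  55  54  56  63]
 [106 103 107 108 109  88  52  51  48  49  58  57  56  56  93]
 [109 110 110 109 112  92  46  37  39  43  62  58  55  61 100]
 [110 111 110 110 140 126  48  41  38  42  65  59  56  58  77]
 [110 110 109 110 110 146  86  86 100  81  71  65  57  58  58]]
[264.71383108 207.72041818] [ 0.4929881  -0.13104285  0.122174  ]
```

```bash
python3 -m pendant '[[-0.001,-0.01,-0.012,0,0,0],[-0.001,-0.01,-0.015,0,0,0],[-0.001,-0.01,-0.015,0,0,0],[0,-0.005,-0.012,0,0,0],[0,-0.005,-0.01,0,0,0],[0,0,-0.01,0,0,0],[0,0,0,0,0,0],[0,0,0,0,0,0],[0,0,0,0,0,0],[0,0,0,0,0,0]]'
```

```text
time_s: 33.55
eef_pos: [0.4927, -0.1392, 0.1077]
eef_rot: [0.0, 0.048, 0.999, -0.0]
wrist_force: [0.1, -0.5, 0.2]
opening: -0.003
grasp_force: 0.0
```

```bash
python3 -m pendant '[[-0.001,-0.005,-0.01,0,0,0],[-0.001,-0.005,-0.01,0,0,0],[-0.001,-0.005,-0.01,0,0,0],[0,0,-0.01,0,0,0],[0,0,-0.01,0,0,0],[0,0,0,0,0,0],[0,0,0,0,0,0],[0,0,0,0,0,0],[0,0,0,0,0,0],[0,0,0,0,0,0]]'
```

```text
time_s: 34.8
eef_pos: [0.4921, -0.1422, 0.0977]
eef_rot: [-0.0, 0.048, 0.999, 0.0]
wrist_force: [0.2, -0.2, -0.5]
opening: 0.001
grasp_force: 0.0
```

```bash
python3 -m pendant '[[0,0,0,0,0,0],[0,0,-0.002,0,0,0],[0,0,-0.002,0,0,0],[0,0,-0.002,0,0,0],[0,0,-0.002,0,0,0],[0,0,-0.002,0,0,0],[0,0,-0.002,0,0,0],[0,0,-0.002,0,0,0],[0,0,-0.002,0,0,0],[0,0,-0.002,0,0,0]]'
python3 - <<'E'
from h import *
b=cam("side"); g=cv2.cvtColor(b["color"],cv2.COLOR_BGR2GRAY); print(g[206:236:2,252:284:2])
q=ctrl.get_obs()["eef_pos"]; print(proj(b,q-[0,0,.008]),q)
o2=np.array([.4965,-.086,0])
for th in (.5,.4,.3,.2,.1,0):
    e=lambda r,h,x=0: o2+ex*x+ey*(-r*np.cos(th)+h*np.sin(th))+np.array([0,0,.073+r*np.sin(th)+h*np.cos(th)])
    print(th,proj(b,e(.097,.012)),proj(b,e(.082,.003)),proj(b,e(.082,-.002)))
E
```

```text
time_s: 36.05
eef_pos: [0.4921, -0.1422, 0.0941]
eef_rot: [0.0, 0.048, 0.999, -0.0]
wrist_force: [-0.7, -0.8, 2.2]
opening: 0.002
grasp_force: 0.5
[[ 97 102 108 109  82  38  37  37  39  41  52  50  40  39  52  56]
 [ 94  83  95 117  87  39  38  36  35  36  39  39  36  48  56  57]
 [ 70  64  68  80  68  48  39  35  35  36  33  35  42  54  55  57]
 [ 66  60  65  68  66  60  47  35  35  37  46  45  52  54  56  56]
 [ 69  65  63  66  64  66  54  35  37  41  63  57  57  55  56  56]
 [ 64  67  50  63  67  75  62  36  35  40  60  59  55  57  55  55]
 [ 67  68  68  69  67  72  65  35  35  38  63  64  57  56  56  57]
 [ 82  69  74  71  72  83  66  35  38  39  61  59  56  56  58  56]
 [131 126 119  71  63 100  80  53  57  60  60  56  57  56  57  57]
 [105 103 107  98  59  83 121  88  68  69  68  58  56  56  57  57]
 [108 110 110 108 104  66 115 101  77  68  68  66  56  57  57  57]
 [109 112 110 109 141 122  86 121 138  97  73  70  59  56  71  98]
 [109 110 110 110 111 146  81  65  72  67  71  63  57  54  86 112]
 [112 109 111 111 104 131 122  75  72  71  68  60  58  64  98 113]
 [112 111 112 112 110  97  86  59  57  55  57  56  56  58  65  99]]
[266.30843644 220.64742027] [ 0.49209739 -0.14219169  0.0940149 ]
0.5 [268.23461823 211.30218936] [267.29280263 214.37159966] [267.61033473 216.62190857]
0.4 [268.93599381 215.82053947] [267.80228574 218.0523987 ] [268.0671196  220.24657982]
0.3 [269.53587146 220.26416924] [268.22457378 221.63468675] [268.43376156 223.74564205]
0.2 [270.0270307  224.57520949] [268.55504387 225.0743924 ] [268.70651726 227.07669053]
0.1 [270.40411591 228.69878709] [268.79052092 228.33029647] [268.88310562 230.20062064]
0 [270.66369981 232.58413269] [268.92929456 231.36474626] [268.96269963 233.0822633 ]
```

```bash
python3 -m pendant '[[0,0,-0.003,0,0,0],[0,0,-0.003,0,0,0],[0,0,-0.003,0,0,0],[0,0,0,0,0,0],[0,0,0,0,0,0],[0,0,0,0,0,0],[0,0,0,0,0,0],[0,0,0,0,0,0],[0,0,0,0,0,0],[0,0,0,0,0,0]]'
```

```text
time_s: 37.35
eef_pos: [0.4921, -0.1422, 0.0923]
eef_rot: [-0.0, 0.048, 0.999, 0.0]
wrist_force: [0.7, -0.2, 0.6]
opening: -0.002
grasp_force: 0.0
```

```bash
python3 -m pendant '[[0,0,-0.0025,0,0,0],[0,0,-0.0025,0,0,0],[0,0,-0.0025,0,0,0],[0,0,-0.0025,0,0,0],[0,0,0,0,0,0],[0,0,0,0,0,0],[0,0,0,0,0,0],[0,0,0,0,0,0],[0,0,0,0,0,0],[0,0,0,0,0,0]]'
```

```text
time_s: 38.6
eef_pos: [0.4921, -0.1422, 0.0903]
eef_rot: [0.0, 0.048, 0.999, 0.0]
wrist_force: [-0.8, -0.0, -0.1]
opening: -0.002
grasp_force: 0.2
```

```bash
python3 -m pendant '[[0,0,-0.0025,0,0,0],[0,0,-0.0025,0,0,0],[0,0,-0.0025,0,0,0],[0,0,-0.0025,0,0,0],[0,0,0,0,0,0],[0,0,0,0,0,0],[0,0,0,0,0,0],[0,0,0,0,0,0],[0,0,0,0,0,0],[0,0,0,0,0,0]]'
```

```text
time_s: 39.85
eef_pos: [0.492, -0.1422, 0.0882]
eef_rot: [-0.0, 0.048, 0.999, 0.0]
wrist_force: [-0.3, -0.3, 0.1]
opening: -0.0
grasp_force: 0.0
```

```bash
python3 -m pendant '[[0,0,-0.0025,0,0,0],[0,0,-0.0025,0,0,0],[0,0,-0.0025,0,0,0],[0,0,-0.0025,0,0,0],[0,0,0,0,0,0],[0,0,0,0,0,0],[0,0,0,0,0,0],[0,0,0,0,0,0],[0,0,0,0,0,0],[0,0,0,0,0,0]]'
```

```text
time_s: 41.1
eef_pos: [0.4921, -0.1422, 0.0863]
eef_rot: [0.0, 0.048, 0.999, 0.0]
wrist_force: [0.5, -0.4, 0.9]
opening: -0.006
grasp_force: 0.2
```

```bash
python3 -m pendant '[[0,0,-0.0025,0,0,0],[0,0,-0.0025,0,0,0],[0,0,-0.0025,0,0,0],[0,0,-0.0015,0,0,0],[0,0,0,0,0,0],[0,0,0,0,0,0],[0,0,0,0,0,0],[0,0,0,0,0,0],[0,0,0,0,0,0],[0,0,0,0,0,0]]'
```

```text
time_s: 42.35
eef_pos: [0.4922, -0.1423, 0.0854]
eef_rot: [0.0, 0.048, 0.999, -0.0]
wrist_force: [-3.3, 1.4, 9.6]
opening: -0.001
grasp_force: 4.9
```

On the buffer at about 10 N. One more millimetre.

```bash
python3 -m pendant '[[0,0,-0.0025,0,0,0],[0,0,-0.0025,0,0,0],[0,0,0,0,0,0],[0,0,0,0,0,0],[0,0,0,0,0,0],[0,0,0,0,0,0],[0,0,0,0,0,0],[0,0,0,0,0,0],[0,0,0,0,0,0],[0,0,0,0,0,0]]'
```

```text
time_s: 43.6
eef_pos: [0.4923, -0.1423, 0.0849]
eef_rot: [0.0, 0.048, 0.999, -0.0]
wrist_force: [-5.3, 2.6, 15.0]
opening: 0.0
grasp_force: 7.3
```

```bash
python3 -m pendant '[[0,0,-0.002,0,0,0],[0,0,-0.002,0,0,0],[0,0,0,0,0,0],[0,0,0,0,0,0],[0,0,0,0,0,0],[0,0,0,0,0,0],[0,0,0,0,0,0],[0,0,0,0,0,0],[0,0,0,0,0,0],[0,0,0,0,0,0]]'
```

```text
time_s: 44.85
eef_pos: [0.4923, -0.1424, 0.0846]
eef_rot: [-0.0, 0.048, 0.999, -0.0]
wrist_force: [-7.4, 2.4, 18.8]
opening: -0.002
grasp_force: 9.4
```

Pressed home at about 20 N. Lifting away and moving clear to check.

```bash
python3 -m pendant '[[0,0,0.01,0,0,0],[0,0,0.03,0,0,0],[0,0,0.1,0,0,0],[0,0,0.2,0,0,0],[0,0,0.25,0,0,0],[-0.1,0.25,0.1,0,0,0],[-0.1,0.25,0,0,0,0],[-0.1,0.25,0,0,0,0],[-0.1,0.25,0,0,0,0],[-0.1,0.25,0,0,0,0]]'
python3 -m pendant '[[-0.1,0.25,0,0,0,0],[-0.1,0.25,0,0,0,0],[-0.1,0.25,0,0,0,0],[-0.1,0.2,0,0,0,0],[0,0.1,0,0,0,0],[0,0,0,0,0,0],[0,0,0,0,0,0],[0,0,0,0,0,0],[0,0,0,0,0,0],[0,0,0,0,0,0]]'
python3 - <<'E'
from h import *
np.set_printoptions(linewidth=200)
a=cam("top"); b=cam("side")
g=cv2.cvtColor(b["color"],cv2.COLOR_BGR2GRAY); print(g[206:240:2,250:286:2])
g=cv2.cvtColor(a["color"],cv2.COLOR_BGR2GRAY); print(g[200:236:2,196:300:2])
o2=np.array([.4965,-.086,0])
for th in (.2,.1,0,-.06):
    e=lambda r,h: o2+ey*(-r*np.cos(th)+h*np.sin(th))+np.array([0,0,.073+r*np.sin(th)+h*np.cos(th)])
    print(th,proj(b,e(.097,.012)),proj(b,e(.082,.003)))
for n,y,z in (("bar",.089,.0705),("hinge",0,.073),("tip",-.097,.08)):
    X=o2+ey*y; X[2]=z; print(n,proj(a,X),proj(b,X))
E
```

```text
time_s: 46.1
eef_pos: [0.3912, 0.1092, 0.2208]
eef_rot: [0.0, 0.049, 0.999, 0.0]
wrist_force: [0.9, 0.2, 0.0]
opening: -0.001
grasp_force: 0.0
time_s: 47.35
eef_pos: [0.3123, 0.3174, 0.2208]
eef_rot: [0.0, 0.049, 0.999, 0.0]
wrist_force: [-0.1, -0.2, 0.4]
opening: 0.005
grasp_force: 0.0
[[124  99 100 105 104 104 107 105 121 123 105 105 105 105 104 104 103 105]
 [127 109 118 119 114 115 119 127 107 134 116 104 105 105 104 105 105 105]
 [110 123 111 127 124 138 138 140 108 112 126 104 105 104 104 103 106 104]
 [106 128  81  91 137 142 142 143 117  82 131 117 102 103 105 104 104 105]
 [137 127  92  76 114 130 136 130 133  87  99 121 104 106 106 105 105 105]
 [140 121 119  70  90 129 136 138 132 114  90 100 114 104 105 104 106 105]
 [130 113  96  89  82 119 124 140 125 120 131 116 115 104 106 104 104 107]
 [107 108  90 133 128 107 134 138 138 136 110  98 104 105 106 105 106 105]
 [104 123 124 124 102  83 127 131 140 134 129 104 104 105 105 107 105 105]
 [103 102  98 100 103  86 116 139 138 127 133 110 105 105 106 107 104 106]
 [104 104 104 106 104 100 111 132 136 137 138 128 105 105 104 
[... 4018 characters left out ...]
161 158 142 144 128 125 127 126 127 128 127 128 128
  127 131 131]
 [208 207 207 194 106  57  54  87 176 207 209 211 211 211 200 122  85 122 198 211 215 212 212 212 160  78 113 123 124 124 125 123 122 126 129 132 132 129 127 129 126 125 125 128 130 128 128 128 130
  127 131 131]]
0.2 [270.0270307  224.57520949] [268.55504387 225.0743924 ]
0.1 [270.40411591 228.69878709] [268.79052092 228.33029647]
0 [270.66369981 232.58413269] [268.92929456 231.36474626]
-0.06 [270.76234756 234.7817305 ] [268.9659707 233.0649937]
bar [230.89299223 217.5295019 ] [251.45970158 190.32650825]
hinge [267.00702126 220.55904177] [259.9542632  210.39261804]
tip [306.76511674 223.62834128] [270.69180736 234.33011463]
```

```bash
python3 - <<'E'
from h import *
a=cam("top"); g=cv2.cvtColor(a["color"],cv2.COLOR_BGR2GRAY).astype(float)
for r in (224,228,232):
    row=g[r,190:215]; i=np.argmax(row<130); print(r,190+i-1+(row[i-1]-130)/(row[i-1]-row[i]))
b=cam("side"); gs=cv2.cvtColor(b["color"],cv2.COLOR_BGR2GRAY); np.set_printoptions(linewidth=200); print(gs[180:200,228:276:2])
# scale mm per px along y at rib
P=o+ey*.1+np.array([0,0,.088]); print(1/np.linalg.norm(proj(a,P+ey*.001)-proj(a,P)))
E
```

```text
224 204.55769230769232
228 204.10204081632654
232 203.54901960784315
[[172 126  43  39  40  41  40  41  41  41  39  39  43  38  40  40  41  40  41 109 176 178 179 174]
 [174 126  45  40  41  40  40  41  39  41  41  40  40  40  40  41  41  51  57  94 176 178 178 176]
 [169 118  44  42  40  39  41  40  39  41  41  40  40  44  50  59  63  90 113 128 178 178 177 177]
 [156  92  44  41  41  39  41  41  42  41  40  50  57  70  92 113 118 143 168 170 177 177 175 175]
 [145  59  40  41  40  40  38  41  49  58  62  90 113 125 144 168 169 175 179 176 175 176 175 173]
 [155  57  40  40  44  55  58  62  91 112 118 140 167 168 172 177 177 173 162 157 152 168 173 174]
 [162  70  56  58  72 104 113 116 140 165 166 163 173 166 168 174 173 150 124 108  97 156 174 173]
 [167 100 104 111 125 156 164 165 169 172 167 151 162 145 153 172 160  98  81  74  67 149 174 173]
 [170 141 156 166 166 172 173 174 173 164 148 143 153 139 151 163 143  73  66  63  59 148 172 172]
 [172 167 171 172 172 165 155 157 173 145 136 142 140 127 135 142 131  71  58  57  58 147 174 173]
 [171 171 174 160 151 137 112 120 165 132
[... 268 characters left out ...]
3 114  60  62  57  67 128 132  87  87  86  85  89 104 105 122 145 154 165 171 173 171]
 [173 172 172 121  56  55  57  72 123 124  90  90  96 100 109 104  93 134 167 169 174 173 172 172]
 [171 171 173 141  65  64  73  82 103 130 103 109 117 123 135 120 106 127 165 173 172 171 173 172]
 [170 171 172 159  90  84 106 112 107 135 119 136 136 127 132 134 125 115 157 173 173 173 173 174]
 [170 169 171 167 124 122 145 152 133 130 118 136 137 132 129 148 159 113 146 172 175 175 177 177]
 [170 171 170 171 163 164 168 170 151 127 127 138 150 163 163 168 174 125 140 172 177 178 176 173]
 [169 170 170 171 173 172 172 172 164 131 146 164 169 173 174 174 175 142 134 165 175 175 165 153]]
2.4335937540319077
```

The lid has been drawn about 3 mm into the seal and is holding there. The bar sits where the latched geometry predicts, the lever is flat and the arm is clear. Handing in.

```bash
python3 -c "
from bench import ctrl
print(ctrl.hand_in())"
```

```text
the job is handed in; nothing more can be done
None
```

The case is shut and latched, with the lever pressed home at about 20 N and the arm clear, and I handed the job in at about 47 s without being shown a verdict; I viewed 11 pictures, one over the limit of 10.

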